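Lay the scale rule along the six-well plate

ROBOT

A 7-joint arm with a two-finger parallel gripper is mounted at the origin on the work surface. World frame = base frame: x ahead of the robot, y to its left, z up, the work surface at z = 0. Lengths are in m, angles in rad, forces in N, time in s.
With the tool pointing down it reaches from about 0.4 to 0.9 m from the base axis. Payload 5.5 kg.
Tool frame: the origin (TCP) lies at the very end of the fingers, on their centre line; the grasp point (between the pads) lies 19 mm behind it (ctrl.tcp_to_grasp is the distance from the TCP to the grasp point, in m); z points along the fingers, y is the line along which they close (so a half turn about z gives the same grasp; the last joint's range is limited). The gripper opens to 92 mm and grips with 3 to 60 N. Pads are 19 mm wide; open, the fingers measure 130 mm over their backs; the gripper's body (75 mm by 190 mm) begins 47 mm behind the grasp point.
Start: joints at [1.42, 0.501, -0.427, 1.55, 0.221, 1.138, -0.21], TCP at [0.261, -0.595, 0.227] pointing down, gripper open.
Joint ranges: [-2.88, 2.88], [-0.31, 2.03], [-1.54, 1.56], [0.2, 2.42], [-1.41, 4.55], [0.19, 2.02], [-2.57, 2.57]. Speed limits (rad/s): [2.57, 2.57, 3.14, 3.14, 3.14, 3.14, 3.14].

INTERFACE

Orientations are given as a unit quaternion [x, y, z, w].
In Python, from rig import ctrl gives the robot as it stands.
- The arm moves only by the tool step_arm, never from a script. Its argument "steps" is a list that holds one entry, the list of rows, each a list of 6 numbers: the shift along the tool's x, y, z in m, then the turn, a rotation vector about the tool's x, y, z in rad. A call has 1 to 10 rows; each row shifts and turns the commanded pose from where the row before left it, along the tool's axes as they then stand; what a row does not reach is not made up. A row lasts 1/10 s, in which the tool goes at most 50 mm and 8.59 degrees, less where a joint would pass 70% of its speed; a pose out of reach is approached as far as the arm can. A call with a gripper value outside its range is refused whole. "fingers" is the finger opening in m, from 0 to 0.0918, set as the call begins (left out, the last holds). The fingers move at their own pace and stop on an object; the grip force is fixed at half the most. Time passes only in rows, so rows that do not move let the fingers close. It gives the time, the measured TCP pose, the force, the opening and the grip force at its end, in the units of the state.
- ctrl.get_state(): the state, without advancing time (a new reading comes with each control period).
- ctrl.read_camera(name): name is "scene" or "side" or "wrist"; returns the picture (384x512x3 uint8, blue, green, red); there is no depth.
- ctrl.get_calibration(name): a dict with "fx", "fy", "cx", "cy" (pixels), "dist" ([k1, k2, p1, p2, k3] as OpenCV has them; the pictures are not rectified), "eye" and "rotation" of the camera in the world. Camera axes: x right, y up, looking along -z (the intrinsics and any distortion apply to the point x, -y, -z); pixel columns grow to the right and rows downward; lengths in m; the calibration is good to about 2 mm. A picture is of the moment at which its call begins: read the wrist's pose just before it. get_calibration takes no time and is no camera call; for the wrist camera it gives the pose at the moment of the call.
- ctrl.hand_in(): hands the job in; it is judged then, once.
The state is a dict: "t": time; "q": joint angles; "qd": joint speeds; "joint_torque": joint torques, N m; "position": TCP position; "tcp_rot": TCP orientation; "ft_force": force on the tool from outside, world axes, zero at the start; "ft_torque": the same for the moment, N m; "grip_width": finger opening in m; "finger_force": force on a finger pad.
Only numpy, scipy, OpenCV 4.12 (cv2) and the standard library are available. Lean on these libraries where they do the work, as an engineer would, in place of code of your own. Each camera call takes 0.05 s, during which the arm holds its last target. There are 200 camera calls.

TASK

The six-well culture plate is about to be photographed and needs a scale beside it. Pick up the aluminium rule by its black grip and lay it flat on the bench, flush along the whole long side of the six-well plate that faces the robot, with the middle of the rule at the middle of that side, then let go. Leave both well plates where they stand.

Things in the scene. Friction and masses are not known exactly. Their poses are not given: they have to be found in the camera images.
- rule: Straight bare aluminium rule with ticks, lying flat, 180 mm long (y), 44 mm wide (x), 4 mm thick, about 130 g, same either way round. In its middle stands a black grip block 36 mm long (y), 16 mm wide, its top 34 mm above the bench; best taken from above by its two ends (fingers closing along y), so no finger comes between block and plate. Origin: centre of the underside; z up.
- six_well_plate: White culture plate with six large wells (35 mm, 3 rows of 2), 85.5 mm (x) by 127.8 mm (y, its long side), 20 mm high, loose, about 150 g, slides if pushed. Origin: centre of the underside; z up. The long side that faces the robot is the -x one, 42.75 mm from the origin; turned at most 20 degrees from square to the robot. Stands left, right or centre of the bench.
- small_well_plate: Bystander: white culture plate of the same outline, height, axes and origin as the six-well plate but with 24 small wells (16 mm). To be left alone. The rule and the two plates swap places from start to start.
Not all that is in view belongs to the job. What is shaped like the rule but turquoise or yellow is not meant. Leave any pink look-alike of the six_well_plate alone.

How it is judged:
By the outcome, as a careful person would: the job done as asked, in the order asked, and still so for the second after the job is handed in, with the robot touching nothing.
It also fails if it takes over 38 s, if anything falls off the work surface, if the arm or the gripper's body presses on something with over 40 N, if the wrist force passes 120 N, or if a joint passes its speed limit or range.

## Working session

There is one attempt and no reset: what is moved stays moved. The work goes in short steps, Python scripts to look and compute and a tool call to move; the robot and the scene stay as the last step left them, time stands still between calls to the robot, and variables do not carry over. Pictures are saved under pics/ and viewed, at most 10 in all, crops included, and the job is handed in when it is done.

Besides the shell and the picture viewer there is one more tool, called after "Call:" as name(argument=value, ...) on one line, values as JSON. step_arm: Moves the arm, as the interface text tells. Its arguments: {"type":"object","properties":{"steps":{"type":"array","items":{"type":"array","items":{"type":"array","items":{"type":"number"}}}},"fingers":{"type":"number"}},"required":["steps"]}

```bash
mkdir -p pics; cat > h.py <<'E'
import numpy as np, cv2
from rig import ctrl
def snap(n,f):
    c=ctrl.get_calibration(n); im=ctrl.read_camera(n); cv2.imwrite(f'pics/{f}.png',im); return im,c
def K(c): return np.array([[c['fx'],0,c['cx']],[0,c['fy'],c['cy']],[0,0,1.]])
def ray(c,px):
    u=cv2.undistortPoints(np.array(px,float).reshape(-1,1,2),K(c),np.array(c['dist'],float)).reshape(-1,2)
    return np.c_[u[:,0],-u[:,1],-np.ones(len(u))]@np.array(c['rotation']).reshape(3,3).T
def toz(c,px,z):
    d=ray(c,px); e=np.array(c['eye']); return e+d*((z-e[2])/d[:,2])[:,None]
def proj(c,P):
    p=(np.array(P,float).reshape(-1,3)-c['eye'])@np.array(c['rotation']).reshape(3,3)
    p=p*[1,-1,-1]
    return cv2.projectPoints(p,np.zeros(3),np.zeros(3),K(c),np.array(c['dist'],float))[0].reshape(-1,2)
E
python3 - <<'E'
from h import *
a,c=snap('scene','s0'); b,d=snap('side','d0')
print(c,d)
s=ctrl.get_state(); print(s['position'],s['tcp_rot'],s['grip_width'],s['t'])
E
```

```text
{'fx': 363.273038984528, 'fy': 363.273038984528, 'cx': 258.06126002643765, 'cy': 190.38399860823847, 'dist': array([0.00432237, 0.        , 0.        , 0.        , 0.        ]), 'eye': array([1.08277661, 0.48930112, 0.61038751]), 'rotation': array([0.1982209 , 0.39732643, 0.78970103, 0.42333495])} {'fx': 420.79782489889067, 'fy': 420.79782489889067, 'cx': 254.01061545096704, 'cy': 190.18609146528166, 'dist': array([-0.1175453,  0.       ,  0.       ,  0.       ,  0.       ]), 'eye': array([-0.08394611,  0.69397619,  0.92003037]), 'rotation': array([-0.12780538,  0.34682848,  0.87973699, -0.2990629 ])}
[ 0.26107345 -0.5945914   0.22578453] [ 9.78667214e-01  2.05450069e-01 -1.59454599e-04 -8.53545900e-04] 0.09149491591325758 0.1
```

View pics/s0.png

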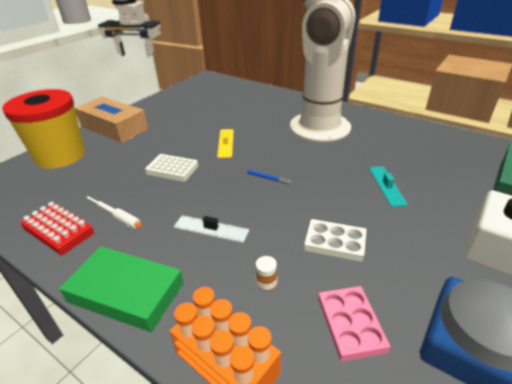

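View pics/d0.png

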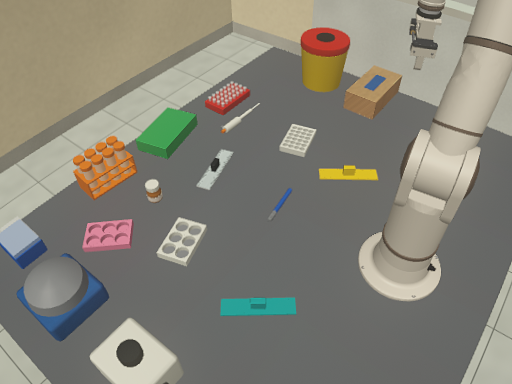

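The aluminium rule is at scene (211,228) / side (215,168), and the white six-well plate at scene (336,239) / side (182,241). Next I fit their outlines in both views.

```bash
cat > f.py <<'E'
from h import *
import h
from scipy.spatial.transform import Rotation as R
from scipy.optimize import minimize
def fix(c):
    c=dict(c); r=np.array(c['rotation'])
    if r.size==4: c['rotation']=R.from_quat(r).as_matrix()
    return c
def mask(im,seed,thr):
    m=cv2.inRange(im,(thr,)*3,(255,)*3)
    n,l=cv2.connectedComponents(m); 
    w=np.argwhere(l>0); k=w[np.argmin(((w-[seed[1],seed[0]])**2).sum(1))]
    o=(l==l[tuple(k)]).astype(np.uint8)
    cs,_=cv2.findContours(o,0,2); h_=cv2.convexHull(np.vstack(cs))
    o[:]=0; cv2.fillConvexPoly(o,h_,1); return o
def box(p,L):
    x,y,a=p; q=np.array([[i*L[0]/2,j*L[1]/2,k*L[2]] for i in(-1,1) for j in(-1,1) for k in(0,1)])
    return q@R.from_euler('z',a).as_matrix().T+[x,y,0]
def hull(c,p,L): return cv2.convexHull(proj(c,box(p,L)).astype(np.float32))
def fit(views,L,p0):
    # views: (calib, mask); compares moments-free IoU by soft supersampled fill
    def cost(p):
        s=0
        for c,m in views:
            o=np.zeros((384*4,512*4),np.uint8)
            cv2.fillConvexPoly(o,np.round((hull(c,p,L)*4+1.5)*16).astype(np.int32),255,shift=4)
            o=cv2.resize(o,(512,384),interpolation=cv2.INTER_AREA)/255.
            s+=np.abs(o-m).sum()/m.sum()
        return s
    sim=np.array([p0]*4,float)+np.vstack([np.zeros(3),np.diag([.01,.01,.08])])
    r=minimize(cost,p0,method='Nelder-Mead',options=dict(initial_simplex=sim,xatol=1e-4,fatol=1e-4,maxiter=300))
    return r.x,r.fun
E
python3 - <<'E'
from f import *
cs,cd=[fix(ctrl.get_calibration(n)) for n in('scene','side')]
s=cv2.imread('pics/s0.png');d=cv2.imread('pics/d0.png')
print(toz(cs,[(336,239),(211,228)],.02),toz(cd,[(182,241),(215,168)],.02))
O=[s.copy(),d.copy()]
for nm,ps,pd,L,thr in(('plate',(336,252),(180,255),(.0855,.1278,.02),135),('rule',(190,228),(208,182),(.044,.18,.004),120)):
    ms,md=mask(s,ps,thr),mask(d,pd,thr); print(nm,ms.sum(),md.sum())
    x0=(toz(cs,[ps],.01)[0,:2]+toz(cd,[pd],.01)[0,:2])/2
    for v in([(cs,ms),(cd,md)],[(cs,ms)],[(cd,md)]):
        best=min((fit(v,L,[*x0,a]) for a in(-.3,0,.3,.8,1.3)),key=lambda r:r[1])
        print(len(v),np.round(best[0],4),round(best[1],3))
        if len(v)==2:
            for o,c in zip(O,(cs,cd)): cv2.polylines(o,[np.round(hull(c,best[0],L)*16).astype(int)],True,(0,0,255),1,shift=4)
A=cv2.resize(O[0][190:280,160:385],None,fx=3,fy=3);B=cv2.resize(O[1][135:275,140:250],None,fx=2.3,fy=2.3)
out=np.zeros((600,700,3),np.uint8);out[:270,:675]=A;out[275:275+B.shape[0],:B.shape[1]]=B
cv2.imwrite('pics/f0.png',out)
E
```

```text
[[0.50494366 0.29259646 0.02      ]
 [0.63147271 0.02993568 0.02      ]] [[0.49016515 0.29526029 0.02      ]
 [0.6066882  0.03109875 0.02      ]]
plate 2103 3
2 [ 1.6605 -1.1635 -2.22  ] 2.0
1 [0.4961 0.2883 0.322 ] 0.103
1 [ 1.6605 -1.1635 -2.22  ] 1.0
rule 1346 658
2 [0.6199 0.0192 0.2803] 0.326
1 [0.6204 0.0182 0.283 ] 0.233
1 [0.6199 0.0192 0.2805] 0.092
```

View pics/f0.png

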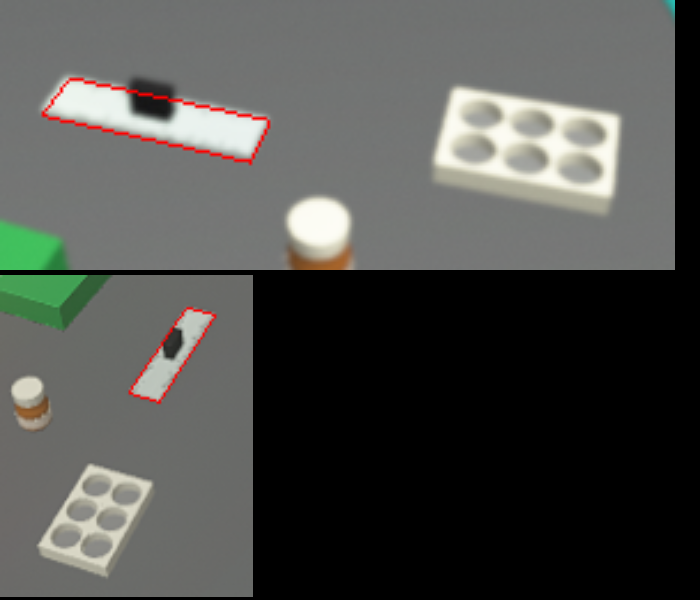

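The rule outline fits. The plate's side-view mask failed because the seed and threshold were wrong, so I refit it.

```bash
python3 - <<'E'
from f import *
cs,cd=[fix(ctrl.get_calibration(n)) for n in('scene','side')]
s=cv2.imread('pics/s0.png');d=cv2.imread('pics/d0.png')
L=(.0855,.1278,.02)
print(s[262,330],d[250,155:175].tolist()[::4],d[200,150])
for thr in(120,130,140):
    ms,md=mask(s,(336,250),thr),mask(d,(182,241),thr); print(thr,ms.sum(),md.sum())
    for v in([(cs,ms),(cd,md)],[(cs,ms)],[(cd,md)]):
        b=min((fit(v,L,[.497,.288,a]) for a in(.2,.32,.4)),key=lambda r:r[1]); print(np.round(b[0],4),round(b[1],3))
s_=ctrl.get_state()
print(R.from_quat(s_['tcp_rot']).as_matrix().round(3), ctrl.tcp_to_grasp)
E
```

```text
[118 120 117] [[104, 106, 107], [198, 216, 218], [124, 132, 134], [134, 138, 138], [133, 137, 138]] [142 160 174]
120 2312 1513
[0.4995 0.2906 0.3271] 0.222
[0.5006 0.2916 0.3184] 0.173
[0.4995 0.2898 0.3332] 0.046
130 2151 1475
[0.4991 0.2896 0.3202] 0.181
[0.4967 0.2893 0.3027] 0.121
[0.5004 0.2896 0.3278] 0.043
140 2063 1467
[0.4977 0.2892 0.3009] 0.178
[0.4953 0.2881 0.3175] 0.089
[0.4999 0.2894 0.3253] 0.043
[[ 0.916  0.402 -0.001]
 [ 0.402 -0.916  0.002]
 [ 0.    -0.002 -1.   ]] 0.0188
```

Call:
step_arm(steps=[[[0.036,-0.026,0,0,0,0],[0.036,-0.026,0,0,0,0],[0.036,-0.026,0,0,0,0],[0.036,-0.026,0,0,0,0],[0.036,-0.026,0,0,0,0],[0.036,-0.026,0,0,0,0],[0.036,-0.026,0,0,0,0],[0.036,-0.026,0,0,0,0],[0.036,-0.026,0,0,0,0],[0.036,-0.026,0,0,0,0]]], fingers=0.0918)

```text
t: 1.1
position: [0.4867, -0.2107, 0.2266]
tcp_rot: [0.979, 0.205, -0.0, 0.0]
ft_force: [0.8, -0.3, -0.3]
grip_width: 0.0919
finger_force: 0.0
```

Call:
step_arm(steps=[[[0.036,-0.026,0,0,0,0],[0.036,-0.026,0,0,0,0],[0.036,-0.026,0,0,0,0],[0.036,-0.026,0,0,0,0],[0.036,-0.026,0,0,0,0],[0.036,-0.026,0,0,0,0],[0,0,0,0,0,0.067],[0,0,0,0,0,0.067],[0,0,0,0,0,0],[0,0,0,0,0,0]]])

```text
t: 2.1
position: [0.6212, 0.0171, 0.2263]
tcp_rot: [0.99, 0.14, -0.0, 0.0]
ft_force: [0.3, 0.4, 0.4]
grip_width: 0.0919
finger_force: 0.0
```

```bash
cat >> f.py <<'E'
def st():
    s=ctrl.get_state(); M=R.from_quat(s['tcp_rot']).as_matrix()
    print('t',round(s['t'],2),'pos',np.round(s['position'],4),'yaw',round(float(np.arctan2(M[1,0],M[0,0])),4),'z',M[:,2].round(4),'w',round(s['grip_width'],4),'F',np.round(s['ft_force'],1)); return s,M
def togo(x,y,z,yaw):
    s,M=st(); d=M.T@(np.array([x,y,z])-s['position'])
    T=R.from_euler('z',yaw).as_matrix()@np.diag([1,-1,-1.]); rv=R.from_matrix(M.T@T).as_rotvec()
    print('tool delta mm',np.round(d*1e3,1),'rotvec',rv.round(4))
E
python3 - <<'E'
from f import *
im,c=snap('wrist','w0'); c=fix(c); print(c['eye'],c['fx'])
togo(.62,.019,.1,.28)
O=im.copy()
for p,L in(((.62,.019,.28),(.044,.18,.004)),((.4995,.2895,.325),(.0855,.1278,.02))): 
    print(proj(c,box(p,L)).round().tolist())
    cv2.polylines(O,[np.round(hull(c,p,L)).astype(int)],True,(0,0,255),1)
cv2.imwrite('pics/w0o.png',O)
E
```

```text
[0.68566754 0.03545757 0.3847976 ] 265.2399426192201
t 2.15 pos [0.6212 0.017  0.2265] yaw 0.2809 z [-5.e-04 -2.e-04 -1.e+00] w 0.0915 F [-0.2 -0.4  0. ]
tool delta mm [ -0.6  -2.3 126.5] rotvec [0.0001 0.0005 0.0009]
[[314.0, 186.0], [315.0, 187.0], [193.0, 186.0], [193.0, 187.0], [316.0, 157.0], [316.0, 157.0], [192.0, 157.0], [191.0, 157.0]]
[[107.0, 223.0], [100.0, 228.0], [28.0, 226.0], [17.0, 231.0], [97.0, 169.0], [89.0, 171.0], [14.0, 172.0], [2.0, 175.0]]
```

View pics/w0o.png

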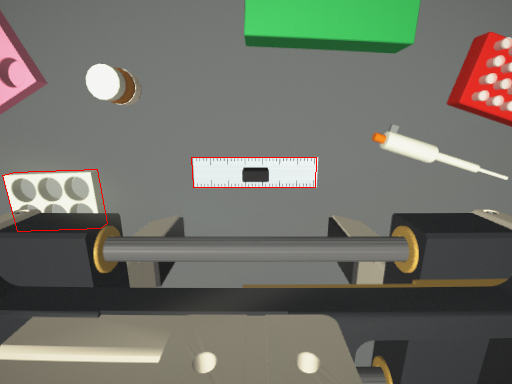

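The wrist view confirms the fit: the rule is at (254,172) in the picture and the plate at (55,200), both on their predicted outlines. Next I descend on the grip.

Call:
step_arm(steps=[[[-0.0006,-0.0023,0.03,0,0,0],[0,0,0.04,0,0,0],[0,0,0.04,0,0,0],[0,0,0.04,0,0,0],[0,0,0.03,0,0,0],[0,0,0.02,0,0,0],[0,0,0.01,0,0,0],[0,0,0.0085,0,0,0],[0,0,0,0,0,0],[0,0,0,0,0,0]]])

```text
t: 3.15
position: [0.6211, 0.0195, 0.0092]
tcp_rot: [0.99, 0.139, 0.001, 0.0]
ft_force: [0.3, 0.3, 0.1]
grip_width: 0.0916
finger_force: 0.0
```

Call:
step_arm(steps=[[[0,0,0,0,0,0],[0,0,0,0,0,0],[0,0,0,0,0,0],[0,0,0,0,0,0],[0,0,0,0,0,0],[0,0,0,0,0,0],[0,0,0,0,0,0],[0,0,0,0,0,0]]], fingers=0.02)

```text
t: 3.95
position: [0.6203, 0.0192, 0.0082]
tcp_rot: [0.99, 0.139, -0.0, 0.0]
ft_force: [0.0, -0.5, -0.4]
grip_width: 0.0359
finger_force: 30.0
```

Call:
step_arm(steps=[[[0,0,-0.01,0,0,0],[0,0,-0.02,0,0,0],[0,0,-0.03,0,0,0],[0,0,-0.04,0,0,0],[0,0,-0.03,0,0,0],[0,0,0,0,0,0],[0,0,0,0,0,0]]])

```text
t: 4.65
position: [0.6205, 0.0193, 0.1392]
tcp_rot: [0.99, 0.139, 0.001, 0.0]
ft_force: [-0.2, 0.0, -3.0]
grip_width: 0.0355
finger_force: 30.0
```

```bash
python3 - <<'E'
from f import *
im,c=snap('wrist','w1')
p=np.array([.4995,.2895]); a=.325; t=p-np.array([np.cos(a),np.sin(a)])*(.06475+.02)
print(t); togo(*t,.138,a)
E
```

```text
[0.4191866  0.26243858]
t 4.7 pos [0.6195 0.0191 0.1378] yaw 0.2798 z [-1.1e-03 -5.0e-04 -1.0e+00] w 0.0356 F [ 0.1  0.4 -2.6]
tool delta mm [-1.253e+02 -2.892e+02 -1.000e-01] rotvec [ 0.0002  0.0012 -0.0452]
```

View pics/w1.png

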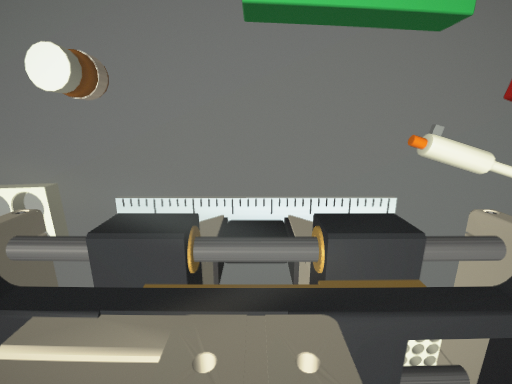

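The rule is held (opening 35.6 mm) and hangs level across (255,208). Next I carry it to a hover behind the plate.

Call:
step_arm(steps=[[[-0.0157,-0.0362,0,0,0,0],[-0.0157,-0.0362,0,0,0,0],[-0.0157,-0.0362,0,0,0,0],[-0.0157,-0.0362,0,0,0,0],[-0.0157,-0.0362,0,0,0,0],[-0.0157,-0.0362,0,0,0,0],[-0.0157,-0.0362,0,0,0,0],[-0.0157,-0.0362,0,0,0,0],[0,0,0,0,0,-0.045],[0,0,0,0,0,0]]])

```text
t: 5.7
position: [0.4175, 0.2634, 0.1369]
tcp_rot: [0.987, 0.164, -0.001, 0.0]
ft_force: [0.3, 0.1, -2.3]
grip_width: 0.0358
finger_force: 30.0
```

```bash
python3 - <<'E'
from f import *
st()
cs,cd=[fix(ctrl.get_calibration(n)) for n in('scene','side')]
print('pen',toz(cs,[(248,172),(290,182)],.004),toz(cd,[(291,190),(270,218)],.004))
im,c=snap('wrist','w2'); c=fix(c)
L=(.0855,.1278,.02)
for thr in(130,150):
    m=mask(im,proj(c,[[.4995,.2895,.02]])[0]+[0,-25],thr); print(m.sum())
p=(.4995,.2895,.325); O=im.copy()
cv2.polylines(O,[np.round(hull(c,p,L)*16).astype(int)],True,(0,0,255),1,shift=4)
cv2.imwrite('pics/w2o.png',O)
E
```

```text
t 5.7 pos [0.4175 0.2634 0.1369] yaw 0.3287 z [-0.0028 -0.0012 -1.    ] w 0.0358 F [ 0.3  0.1 -2.3]
pen [[ 0.3744309  -0.04654268  0.004     ]
 [ 0.35149532  0.08331188  0.004     ]] [[ 0.37299961 -0.04609671  0.004     ]
 [ 0.35863694  0.07908202  0.004     ]]
12165
12054
```

View pics/w2o.png

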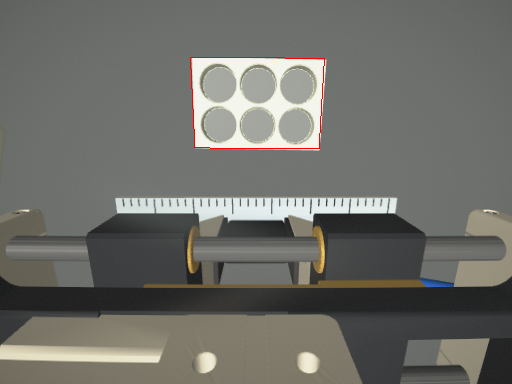

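The plate is at (258,103) on its predicted outline and the rule edge is at row 197. The pen, which ends near y=0.08, is clear of the landing spot. Now I refine both poses in this view.

```bash
cat > g.py <<'E'
from f import *
def look(name):
    s,M=st(); im,c=snap('wrist',name); c=fix(c); L=(.0855,.1278,.02)
    m=mask(im,proj(c,[[.4995,.2895,.02]])[0]+[0,-25],140)
    p,e=fit([(c,m)],L,[.4995,.2895,.325])
    # rule far edge: first bright row below plate, per column, at the held height (top of rule = tcp z - .004)
    zr=s['position'][2]-.0082+.004
    return s,im,c,p,e,zr
E
python3 - <<'E'
from g import *
s,im,c,p,e,zr=look('w3'); print('plate',p.round(4),round(e,3))
g=im.mean(2); pts=[]
for u in list(range(122,200,6))+list(range(315,392,6)):
    col=g[170:205,u]; d=np.diff(cv2.GaussianBlur(col.reshape(-1,1),(1,3),0).ravel()); k=int(d.argmax())
    w=d[max(k-2,0):k+3]; v=170+max(k-2,0)+.5+(w*np.arange(len(w))).sum()/w.sum(); pts.append((u,v))
P=toz(c,pts,zr); f=np.polyfit(P[:,1],P[:,0],1); print('rule edge yaw',-np.arctan(f[0]),'res',np.std(P[:,0]-np.polyval(f,P[:,1])))
row=g[201]; r=np.diff(row); print('ends',r[100:130].argmax()+100.5,r[385:410].argmin()+385.5)
E_=toz(c,[(r[100:130].argmax()+100.5,201),(r[385:410].argmin()+385.5,201)],zr); print(E_,np.linalg.norm(E_[0]-E_[1]))
th=-np.arctan(f[0]); n=np.array([np.cos(th),np.sin(th)]); tt=np.array([-n[1],n[0]])
ctr=n*((P[:,:2]@n).mean()-.022)+tt*(E_[:,:2]@tt).mean(); print('rule ctr',ctr,'tcp',s['position'][:2])
for gap in(.02,.0):
    n2=np.array([np.cos(p[2]),np.sin(p[2])]); t=p[:2]-n2*(.06475+gap)
    print(gap,t)
E
```

```text
t 5.75 pos [0.4185 0.2624 0.137 ] yaw 0.325 z [-0.0024 -0.0014 -1.    ] w 0.0356 F [ 0.5  0.3 -2.3]
plate [0.4994 0.2886 0.3101] 0.036
rule edge yaw 0.3214001922579444 res 0.00260307851737988
ends 123.5 387.5
[[0.41004838 0.3484282  0.13276427]
 [0.46409734 0.18775247 0.13276427]] 0.16952280539118297
rule ctr [0.41899639 0.26207188] tcp [0.41852923 0.26244282]
0.02 [0.41873403 0.26273292]
0.0 [0.43778034 0.26883522]
```

Call:
step_arm(steps=[[[0,0,0.02,0,0,0],[0,0,0.04,0,0,0],[0,0,0.03,0,0,0],[0,0,0.02,0,0,0],[0,0,0.013,0,0,0],[0,0,0,0,0,0],[0,0,0,0,0,0]]])

```text
t: 6.5
position: [0.4201, 0.263, 0.0155]
tcp_rot: [0.987, 0.161, 0.0, -0.0]
ft_force: [0.6, -0.5, -1.2]
grip_width: 0.0358
finger_force: 30.0
```

```bash
python3 - <<'E'
from g import *
s,im,c,p,e,zr=look('w4'); print('plate',p.round(4),round(e,3),zr)
O=cv2.resize(im[60:230,90:420],None,fx=2.4,fy=2.4,interpolation=cv2.INTER_CUBIC); cv2.imwrite('pics/w4c.png',O)
E
```

```text
t 6.5 pos [0.4201 0.263  0.0155] yaw 0.3237 z [ 2.e-04  1.e-04 -1.e+00] w 0.0358 F [ 0.6 -0.5 -1.2]
plate [0.4997 0.2888 0.3105] 0.024 0.01128424157388769
```

View pics/w4c.png

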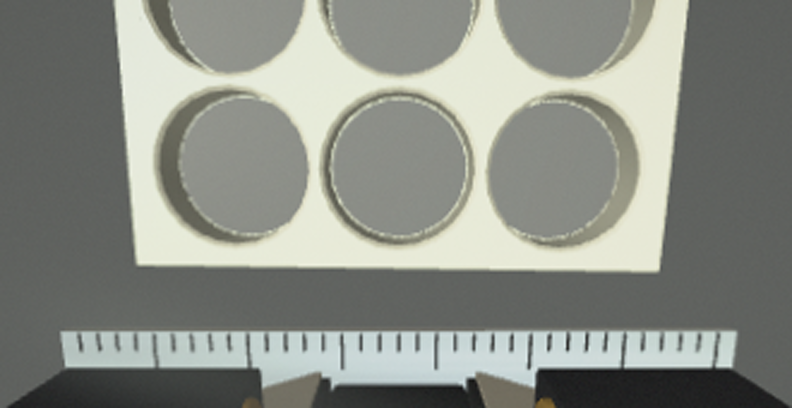

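The view shows the plate's near edge tilted about 0.6 degrees to the rule, with a gap of about 20 mm. Now I measure both edges to sub-pixel precision.

```bash
cat >> g.py <<'E'
def edge(g,us,v0,v1,sgn):
    o=[]
    for u in us:
        d=sgn*np.diff(g[v0:v1,u]); d[d<0]=0; k=int(np.argmax(d>.5*d.max()) if sgn>0 else d.argmax()); a=max(k-1,0); w=d[a:k+2]
        o.append((u,v0+.5+a+(w*np.arange(len(w))).sum()/w.sum()))
    return np.array(o)
def line(P):
    l=cv2.fitLine(P[:,:2].astype(np.float32),cv2.DIST_HUBER,0,.0005,.0001).ravel()
    t=l[:2]*np.sign(l[1]); return l[2:],float(np.arctan2(-t[0],t[1])),np.std((P[:,:2]-l[2:])@[t[1],-t[0]])
def rel(im,c,pv,rv,zr,dy=0):
    g=im.mean(2).astype(float)
    a=line(toz(c,edge(g,range(152,360,4),*pv,-1),.02)); b=line(toz(c,edge(g,range(120,394,3),*rv,1),zr))
    n=np.array([np.cos(a[1]),np.sin(a[1])]); print('plate yaw/res',a[1:],'rule',b[1:],'gap',(a[0]-b[0])@n, 'edge pts',a[0],b[0]); return n
E
python3 - <<'E'
from g import *
s,M=st(); c=fix(ctrl.get_calibration('wrist')); im=cv2.imread('pics/w4.png'); zr=.0113
n=rel(im,c,(166,178),(188,206),zr); t=np.array([-n[1],n[0]])
g=im.mean(2).astype(float)
def ends(v,a,b,z):
    r=np.abs(np.diff(g[v])); q=[(np.average(np.arange(k-2,k+3)+.5,weights=r[k-2:k+3]),v) for k in(a[0]+r[a[0]:a[1]].argmax(),b[0]+r[b[0]:b[1]].argmax())]
    P=toz(c,q,z); print(q,np.linalg.norm(P[0]-P[1])); return (P[:,:2]@t).mean()
pl=np.mean([ends(v,(134,152),(360,380),.02) for v in(160,164,167)]); ru=np.mean([ends(v,(110,122),(390,404),zr) for v in(202,205,208)])
print('rule must go +t by',pl-ru)
E
```

```text
t 6.55 pos [0.4204 0.2633 0.016 ] yaw 0.324 z [ 1.2e-03  7.0e-04 -1.0e+00] w 0.0357 F [-0.7  0.1 -1.3]
plate yaw/res (0.3114493787288666, np.float64(4.334224924112294e-05)) rule (0.32507702708244324, np.float64(0.00012794279530738554)) gap 0.01859828740086328 edge pts [0.45787537 0.27755418] [0.43693134 0.2819209 ]
[(np.float64(145.43939393939394), 160), (np.float64(365.5334190231362), 160)] 0.12894916939135997
[(np.float64(145.8721518987342), 164), (np.float64(365.108695652174), 164)] 0.12891313175255764
[(np.float64(146.1582278481013), 167), (np.float64(364.65816326530603), 167)] 0.12883117035232194
[(np.float64(115.19202898550724), 202), (np.float64(396.0783132530121), 202)] 0.18130055016109256
[(np.float64(115.68705035971225), 205), (np.float64(395.60914454277287), 205)] 0.1812019529929152
[(np.float64(116.01438848920864), 208), (np.float64(395.3538681948424), 208)] 0.18135489129278712
rule must go +t by 0.0005090034092442575
```

Call:
step_arm(steps=[[[0,-0.0005,0,0,0,0.0136],[0.004,0,0.002,0,0,0],[0.004,0,0.002,0,0,0],[0.004,0,0.001,0,0,0],[0.003,0,0,0,0,0],[0,0,0,0,0,0],[0,0,0,0,0,0],[0,0,0,0,0,0]]])

```text
t: 7.35
position: [0.4334, 0.2681, 0.0102]
tcp_rot: [0.988, 0.155, -0.0, 0.0]
ft_force: [-0.2, -0.6, -2.5]
grip_width: 0.0359
finger_force: 30.0
```

```bash
python3 - <<'E'
from g import *
s,M=st(); im,c=snap('wrist','w5'); c=fix(c)
print([im[v,256].mean().round() for v in range(180,215)])
print([im[v,135].mean().round() for v in range(180,215)])
O=cv2.resize(im[150:225,100:410],None,fx=2.5,fy=2.5,interpolation=cv2.INTER_CUBIC); cv2.imwrite('pics/w5c.png',O)
E
```

```text
t 7.35 pos [0.4334 0.2681 0.0102] yaw 0.3114 z [-3.e-04 -2.e-04 -1.e+00] w 0.0359 F [-0.2 -0.6 -2.5]
[np.float64(138.0), np.float64(138.0), np.float64(168.0), np.float64(138.0), np.float64(116.0), np.float64(116.0), np.float64(117.0), np.float64(118.0), np.float64(180.0), np.float64(201.0), np.float64(217.0), np.float64(226.0), np.float64(227.0), np.float64(227.0), np.float64(227.0), np.float64(227.0), np.float64(227.0), np.float64(196.0), np.float64(176.0), np.float64(126.0), np.float64(91.0), np.float64(92.0), np.float64(91.0), np.float64(92.0), np.float64(93.0), np.float64(93.0), np.float64(153.0), np.float64(203.0), np.float64(214.0), np.float64(214.0), np.float64(213.0), np.float64(212.0), np.float64(211.0), np.float64(212.0), np.float64(210.0)]
[np.float64(102.0), np.float64(101.0), np.float64(101.0), np.float64(102.0), np.float64(102.0), np.float64(102.0), np.float64(102.0), np.float64(102.0), np.float64(105.0), np.float64(104.0), np.float64(104.0), np.float64(105.0), np.float64(103.0), np.float64(104.0), np.float64(105.0), np.float64(105.0), np.float64(109.0), np.float64(113.0), np.float64(182.0), np.float64(197.0), np.float64(195.0), np.float64(193.0), np.float64(195.0), np.float64(194.0), np.float64(193.0), np.float64(192.0), np.float64(194.0), np.float64(193.0), np.float64(193.0), np.float64(194.0), np.float64(195.0), np.float64(195.0), np.float64(195.0), np.float64(110.0), np.float64(65.0)]
```

View pics/w5c.png

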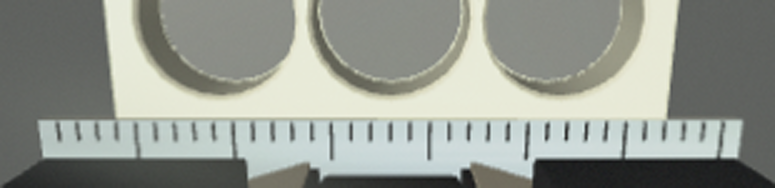

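The rule edge now lies parallel to the plate edge, both near crop row 119. The plate top hides the gap, so I compute it from the rule ends that stick out.

```bash
cat >> g.py <<'E'
def rel2(im,c,pz,rz,pv,rv):
    g=im.mean(2).astype(float)
    q=edge(g,range(152,360,4),*pv,-1)
    a=line(toz(c,q,pz)) ; e=edge(g,[*range(118,140,2),*range(374,394,2)],*rv,1)
    b=line(toz(c,e,rz)); n=np.array([np.cos(a[1]),np.sin(a[1])])
    print('plate',a,'rule',b,'gap mm',1e3*(a[0]-b[0])@n); return n
E
python3 - <<'E'
from g import *
im=cv2.imread('pics/w5.png'); g=im.mean(2)
for u in(150,200,300,350): print(u,g[190:203,u].round().astype(int))
c=fix(ctrl.get_calibration('wrist')); s,M=st()
m=mask(im,(256,150),140); 
for z in(.005,.006,.007):
  P=toz(c,edge(g,[*range(118,140,2),*range(374,394,2)],186,206,1),z); l=line(P); 
  p=np.array([.4997,.2888]); n=np.array([np.cos(.3112),np.sin(.3112)])
  print(z,l[1:], 'gap to plate fit', (p@n-.04275-P[:,:2]@n).mean()*1e3)
E
```

```text
150 [224 223 223 224 223 222 222 173 189 200 197 198 200]
200 [226 226 226 226 226 226 226 178 168 142 122 140 147]
300 [227 227 228 227 227 227 227 195 202 211 208 208 209]
350 [227 226 226 226 226 226 226 209 160 102  80  95  98]
t 7.4 pos [0.4335 0.2681 0.0102] yaw 0.3114 z [-2.e-04 -2.e-04 -1.e+00] w 0.0361 F [ 0.3 -0.9 -2.3]
0.005 (0.312601774930954, np.float64(0.00010409065996829913)) gap to plate fit 5.176796022296539
0.006 (0.31260189414024353, np.float64(0.00010345551194579922)) gap to plate fit 4.898974554830291
0.007 (0.31260162591934204, np.float64(0.00010281785849562255)) gap to plate fit 4.621153087364014
```

Call:
step_arm(steps=[[[0.0013,0,0.0005,0,0,0],[0.0012,0,0.0005,0,0,0],[0,0,0,0,0,0],[0,0,0,0,0,0],[0,0,0,0,0,0]]])

```text
t: 7.9
position: [0.436, 0.2689, 0.0092]
tcp_rot: [0.988, 0.155, -0.0, 0.0]
ft_force: [0.8, -0.2, -1.7]
grip_width: 0.0354
finger_force: 30.0
```

```bash
cat > gap.py <<'E'
from g import *
def gap(name,zr=None):
    s,M=st(); im,c=snap('wrist',name); c=fix(c); g=im.mean(2).astype(float); zr=zr or s['position'][2]-.0042
    e=edge(g,[*range(118,140,2),*range(374,394,2)],186,206,1); P=toz(c,e,zr); l=line(P)
    q=[]
    for u in range(154,358,3):
        col=g[188:210,u]; k=int(np.argmax(np.abs(col-225)>12)); w=np.abs(np.diff(col))[k-1]  # end of white top face
        q.append((u,188+k-.5))
    Q=toz(c,q,.02); a=line(Q); n=np.array([np.cos(.3112),np.sin(.3112)])
    f,er=fit([(c,mask(im[:, :]*(np.arange(384)<int(np.median([v for _,v in q])))[:,None,None].astype(np.uint8),(256,150),140))],(.0855,.1278,.02),[.4997,.2888,.311])
    print('rule',l[1:],'plate',a[1:],'gap edge mm',1e3*(Q[:,:2]@n).mean()-1e3*(P[:,:2]@n).mean(),'gap fixed-plate',1e3*(.5209-(P[:,:2]@n).mean()),'fit',f,er)
E
python3 -c "
from gap import *
gap('w6')"
```

```text
t 7.9 pos [0.436  0.2689 0.0092] yaw 0.3112 z [-0.e+00 -1.e-04 -1.e+00] w 0.0354 F [ 0.8 -0.2 -1.7]
rule (0.3120747208595276, np.float64(9.893509743319899e-05)) plate (0.2974564731121063, np.float64(0.0043681700481516)) gap edge mm 6.07914428011145 gap fixed-plate 1.7157256892945671 fit [0.49969095 0.28873131 0.31175972] 0.1002352102125724
```

Call:
step_arm(steps=[[[0.0006,0,0,0,0,0],[0.0006,0,0,0,0,0],[0,0,0.0005,0,0,0],[0,0,0.0005,0,0,0],[0,0,0,0,0,0],[0,0,0,0,0,0],[0,0,0,0,0,0]]])

```text
t: 8.65
position: [0.4372, 0.2693, 0.0082]
tcp_rot: [0.988, 0.155, -0.0, 0.0]
ft_force: [0.3, 0.1, -1.6]
grip_width: 0.0355
finger_force: 30.0
```

```bash
python3 -c "
from gap import *
gap('w7',.004)
im=cv2.imread('pics/w7.png');A=cv2.resize(im[150:225,100:410],None,fx=2.5,fy=2.5,interpolation=cv2.INTER_CUBIC)
d,_=snap('side','d1'); s,_=snap('scene','s1')
B=cv2.resize(d[205:275,150:240],None,fx=4,fy=4,interpolation=cv2.INTER_CUBIC); C=cv2.resize(s[200:275,285:385],None,fx=4,fy=4,interpolation=cv2.INTER_CUBIC)
o=np.zeros((590,790,3),np.uint8);o[:A.shape[0],:A.shape[1]]=A;o[200:480,:360]=B;o[200:500,380:780]=C;cv2.imwrite('pics/m7.png',o)
"
```

```text
t 8.65 pos [0.4372 0.2693 0.0082] yaw 0.3113 z [-0. -0. -1.] w 0.0355 F [ 0.3  0.1 -1.6]
rule (0.31212931871414185, np.float64(0.00010091812698575442)) plate (0.3111031949520111, np.float64(0.004399257759097431)) gap edge mm 7.780202737420609 gap fixed-plate 0.5271302612872564 fit [0.49968235 0.28875872 0.31179306] 0.11742948449351645
```

View pics/m7.png

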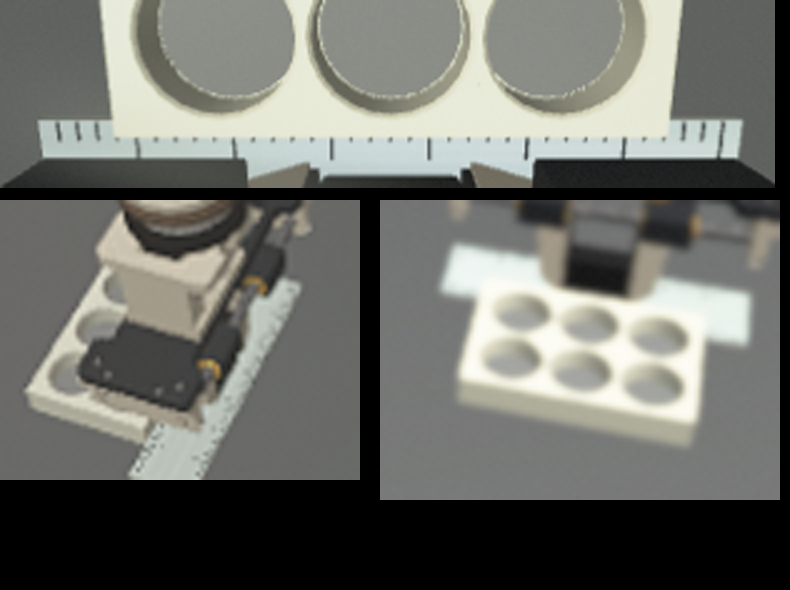

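All three views show the rule against the plate, centred and parallel. I check the plate's own edge row (about 204) to settle the gap.

```bash
python3 -c "
from g import *
im=cv2.imread('pics/w7.png'); c=fix(ctrl.get_calibration('wrist')); b=im[:,:,0].astype(float); r=im[:,:,2].astype(float); g=r-b
print(g[198:212,170].astype(int),g[198:212,256].astype(int))
q=[]
for u in range(152,362,3):
    col=g[196:212,u]; d=-np.diff(col); k=int(d.argmax()); q.append((u,196+k+.5))
q=np.array(q); n=np.array([np.cos(.3117),np.sin(.3117)]); t=np.array([-n[1],n[0]])
Q=toz(c,q,.02); print(np.median(q[:,1]),line(Q)[1:])
P=toz(c,edge(im.mean(2),[*range(118,140,2),*range(374,394,2)],186,206,1),.004)
print('gap',1e3*(np.median(Q[:,:2]@n)-(P[:,:2]@n).mean()), 'plate front',np.median(Q[:,:2]@n))
m=im.mean(2)
def ends(v,a,b_,z):
    d=np.abs(np.diff(m[v])); w=[(np.average(np.arange(k-2,k+3)+.5,weights=d[k-2:k+3]),v) for k in(a[0]+d[a[0]:a[1]].argmax(),b_[0]+d[b_[0]:b_[1]].argmax())]
    X=toz(c,w,z); return (X[:,:2]@t).mean()
print('centre off mm',[1e3*(ends(v,(134,152),(360,380),.02)-ends(w,(110,122),(390,404),.004)) for v,w in((180,203),(185,206),(190,208))])
"
```

```text
[ 17  17  16  18  17  16  21   6  -5  -8  -9  -9 -10  -9] [ 16  16  16  16  16  16  23  10  -9 -14 -12 -13 -13 -13]
204.5 (0.31100183725357056, np.float64(0.00020151469085344498))
gap 0.20790697663963797 plate front 0.5206703137968325
centre off mm [np.float64(-0.030122035139482084), np.float64(0.0027332481783021167), np.float64(-0.10360233187861612)]
```

The gap is about 0.2 to 0.5 mm and the centre offset about 0.1 mm. I seat the rule, release and lift.

Call:
step_arm(steps=[[[0.0002,0,0.0003,0,0,0],[0,0,0,0,0,0],[0,0,0,0,0,0]]])

```text
t: 9.1
position: [0.4373, 0.2693, 0.0081]
tcp_rot: [0.988, 0.155, -0.0, 0.0]
ft_force: [-1.5, -1.5, 4.4]
grip_width: 0.0357
finger_force: 30.0
```

Call:
step_arm(steps=[[[0,0,0,0,0,0],[0,0,0,0,0,0],[0,0,0,0,0,0],[0,0,0,0,0,0],[0,0,0,0,0,0],[0,0,0,0,0,0]]], fingers=0.07)

```text
t: 9.7
position: [0.4375, 0.2693, 0.0079]
tcp_rot: [0.988, 0.155, 0.0, -0.0]
ft_force: [-0.9, -0.4, 0.1]
grip_width: 0.0695
finger_force: 0.0
```

Call:
step_arm(steps=[[[0,0,-0.005,0,0,0],[0,0,-0.015,0,0,0],[0,0,-0.03,0,0,0],[-0.02,0,-0.04,0,0,0],[-0.03,0,-0.04,0,0,0],[-0.03,0,-0.03,0,0,0],[0,0,0,0,0,0],[0,0,0,0,0,0]]])

```text
t: 10.5
position: [0.3622, 0.2447, 0.1695]
tcp_rot: [0.988, 0.155, 0.002, 0.0]
ft_force: [0.5, -0.7, 0.4]
grip_width: 0.0699
finger_force: 0.0
```

```bash
python3 -c "
from g import *
st(); w,c=snap('wrist','w8'); c=fix(c)
d,_=snap('side','d2')
O=w.copy()
n=np.array([np.cos(.3112),np.sin(.3112)]); p=np.array([.4997,.2888]); r=p-n*.06475
print(proj(c,box((*r,.3112),(.044,.18,.004))).round(1).tolist())
A=cv2.resize(w,(512,384)); B=cv2.resize(d[195:280,140:245],None,fx=2.6,fy=2.6,interpolation=cv2.INTER_CUBIC)
o=np.zeros((384,790,3),np.uint8);o[:,:512]=A;o[:B.shape[0],515:515+B.shape[1]]=B;cv2.imwrite('pics/m8.png',o)
"
```

```text
t 10.5 pos [0.3622 0.2447 0.1695] yaw 0.3113 z [ 4.5e-03 -1.0e-04 -1.0e+00] w 0.0699 F [ 0.5 -0.7  0.4]
[[329.1, 132.9], [330.1, 133.0], [180.6, 132.9], [179.7, 133.0], [331.5, 94.7], [332.5, 94.3], [178.2, 94.6], [177.2, 94.2]]
```

View pics/m8.png

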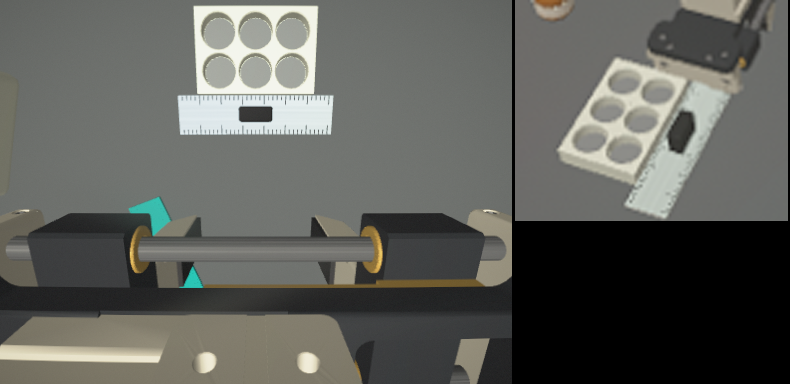

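The rule lies flat at (256,114), flush along the plate's near side (edge at row 94), centred and released. Handing in.

```bash
python3 -c "
from rig import ctrl; print(ctrl.hand_in())"
```

```text
the job is handed in; nothing more can be done
None
```

The rule lies flat along the robot-facing long side of the six-well plate, within about 0.5 mm of it and centred to about 0.1 mm by the last measurement before release; it is let go, neither well plate was seen to move, and the job is handed in at about 10.6 s.

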